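Put the wad punches back in their storage stand

ROBOT

A 6-joint arm with a two-finger parallel gripper is mounted at the origin on the work surface. World frame = base frame: x ahead of the robot, y to its left, z up, the work surface at z = 0. Lengths are in m, angles in rad, forces in N, time in s.
With the tool pointing down it reaches from about 0.3 to 0.875 m from the base axis. Payload 6.4 kg.
Tool frame: the origin (TCP) lies midway between the tips of the shut fingers; the grasp point (between the pads) lies 19 mm behind it; z points along the fingers, y is the direction in which the jaws open and shut (so a half turn about z gives the same grasp; the last joint's range is limited). The gripper opens to 85 mm and grips with 20 to 120 N. Pads are 22 mm wide; open, the fingers measure 114 mm over their backs; the gripper's body (76 mm by 85 mm) begins 54 mm behind the grasp point. The pads swing forward as they close: fully open they stand 13 mm farther back than shut.
Start: joints at [-1.382, 0.181, 1.607, -0, 1.354, -0.206], TCP at [0.221, -0.531, 0.231] pointing down, gripper open.
Joint ranges: [-2.99, 2.99], [-0.89, 2.07], [0.3, 2.58], [-1.14, 4.28], [0, 2.63], [-3.12, 3.12]. Speed limits (rad/s): [2.57, 2.57, 3.01, 3.14, 3.14, 3.14].

INTERFACE

Orientations are given as a unit quaternion [w, x, y, z].
In Python, from bench import get_obs, camera, hand_in gives the robot as it stands.
- The arm moves only by the tool drive_tool, never from a script. Its argument "deltas" is a list of rows, each a list of 2 entries, a list of its own where there are three numbers: the shift along the world's x, y, z in m, then the turn about the world's z in rad. A call has 1 to 10 rows; each row shifts and turns the pose as measured when the row begins; what a row does not reach is not made up. A row lasts 1/10 s, in which the tool goes at most 50 mm and 8.59 degrees, less where a joint would pass 70% of its speed; a pose out of reach is approached as far as the arm can. A call is refused whole if a number of a shift passes 0.05 or a number of a turn 0.15, either way. A call with a gripper value outside its range is refused whole. "gripper" is the opening, from 0 (shut) to 1 (fully open), set as the call begins (left out, the last holds). The fingers move at their own pace and stop on an object; the grip force is fixed at half the most. Time passes only in rows, so rows that do not move let the fingers close. It gives the time, the measured TCP pose, the force and the opening at its end, in the units of the state.
- get_obs(): the state, without advancing time (a new reading comes with each control period).
- camera(name): name is "scene" or "top"; returns a dict with "frame" (420x560x3 uint8, red, green, blue), "fx", "fy", "cx", "cy" (pixels), "k1" (the pictures are not rectified: a ray, as slopes to the right and down, at radius r is drawn at 1 + k1 r^2 times it, then the intrinsics apply), "eye" and "attitude" of the camera in the world. Camera axes: x right, y down, z forward; pixel columns grow to the right and rows downward; lengths in m; the calibration is good to about 2 mm. A picture is of the moment at which its call begins. There is no depth.
- hand_in(): hands the job in, once; it reports no verdict.
The state is a dict: "time_s": time; "q": joint angles; "dq": joint speeds; "joint_efforts": joint torques, N m; "eef_pos": TCP position; "eef_rot": TCP orientation; "wrist_force": force on the tool from outside, world axes, zero at the start; "torque": the same for the moment, N m; "opening": opening from 0.0 (shut) to 1.0 (fully open).
Only numpy, scipy, OpenCV 4.12 (cv2) and the standard library are available. Lean on these libraries where they do the work, as an engineer would, in place of code of your own. Each camera call takes 0.05 s, during which the arm holds its last target.

TASK

The punching is done: move the four steel wad punches from the bench caddy into the storage stand, each into the block whose bore is made for it - the thinnest cutter into the narrowest bore and so on up to the thickest into the widest. Lower every punch cutter down to the bottom of its bore so that it stands upright by itself, never drop one, and leave the dye bottle and the thread spool beside the racks standing where they are.

Things in the scene. Friction and masses are not known exactly. Their poses are not given: they have to be found in the camera images.
- punch_small: The smallest of four steel wad punches, loose, upright, cutter down, in a bay (any of four) of the plywood caddy, foot 8 mm above the table. Cutter 20 mm in diameter up to 40 mm, cone to 56 mm, then a round shank 14 mm in diameter to the struck end at 110 mm; about 120 g. Origin: centre of the foot; z up the shank. Caddy walls: 26 mm above the table.
- punch_medium: The second smallest of four steel wad punches, loose, upright, cutter down, in a bay (any of four) of the plywood caddy, foot 8 mm above the table. Cutter 30 mm in diameter up to 40 mm, cone to 56 mm, then a round shank 16 mm in diameter to the struck end at 122 mm; about 200 g. Origin: centre of the foot; z up the shank. The four bays: 70 by 64 mm, pitch 76 mm, a row running left-right.
- punch_large: The second largest of four steel wad punches, loose, upright, cutter down, in a bay (any of four) of the plywood caddy, foot 8 mm above the table. Cutter 40 mm in diameter up to 40 mm, cone to 56 mm, then a round shank 18 mm in diameter to the struck end at 134 mm; about 300 g. Origin: centre of the foot; z up the shank. The caddy is on the robot's side of the bench.
- punch_largest: The largest of four steel wad punches, loose, upright, cutter down, in a bay (any of four) of the plywood caddy, foot 8 mm above the table. Cutter 50 mm in diameter up to 40 mm, cone to 56 mm, then a round shank 20 mm in diameter to the struck end at 146 mm; about 440 g. Origin: centre of the foot; z up the shank. All four are alike but for size.
- block_small: The light wood block with the smallest of the stand's four bores: 74 mm square, 40 mm high, fixed. Bore 30 mm wide, 30 mm deep, central, flat bottom, 3 mm chamfer. Origin: centre of its underside, 10 mm above the table; in its frame the bore's bottom is at z = 10 mm, its mouth at 40 mm; z up, y along the row. The four blocks stand in a row, pitch 76 mm, order by lot.
- block_medium: The light wood block with the second smallest of the stand's four bores: 74 mm square, 40 mm high, fixed. Bore 40 mm wide, 30 mm deep, central, flat bottom, 3 mm chamfer. Origin: centre of its underside, 10 mm above the table; in its frame the bore's bottom is at z = 10 mm, its mouth at 40 mm; z up, y along the row. The row runs left-right, beyond the caddy.
- block_large: The light wood block with the second largest of the stand's four bores: 74 mm square, 40 mm high, fixed. Bore 50 mm wide, 30 mm deep, central, flat bottom, 3 mm chamfer. Origin: centre of its underside, 10 mm above the table; in its frame the bore's bottom is at z = 10 mm, its mouth at 40 mm; z up, y along the row. The base's end cheeks are lower than the blocks.
- block_largest: The light wood block with the largest of the stand's four bores: 74 mm square, 40 mm high, fixed. Bore 60 mm wide, 30 mm deep, central, flat bottom, 3 mm chamfer. Origin: centre of its underside, 10 mm above the table; in its frame the bore's bottom is at z = 10 mm, its mouth at 40 mm; z up, y along the row. It stands on a dark wooden base.
- dye_bottle: Bystander: white dye bottle with a black cap, 54 mm in diameter, 135 mm high, standing loose beside the left (+y) end of the caddy, about 110 mm from the nearest bay's centre. Origin: centre of its underside.
- thread_spool: Bystander: cream spool of thread, 84 mm in diameter, 70 mm high, standing loose beside the right (-y) end of the storage stand, about 130 mm from the nearest block's centre. Origin: centre of its underside.

How it is judged:
At the end, for the whole second after the job is handed in: Each of the four punches stands in its own block: foot within 9 mm of the bore's axis and within 4 mm of the bore's bottom, within 0.1 rad of upright, released and at rest (horizontal distance between punch_small and block_small below 0.009 m and z of punch_small in the frame of block_small below 0.014 m and angle between each of punch_small, punch_medium, punch_large, punch_largest's own z axis and vertical below 0.1 rad and linear speed of each of punch_small, punch_medium, punch_large, punch_largest below 0.02 m/s and angular speed of each of punch_small, punch_medium, punch_large, punch_largest below 0.2 rad/s and horizontal distance between punch_medium and block_medium below 0.009 m and z of punch_medium in the frame of block_medium below 0.014 m and horizontal distance between punch_large and block_large below 0.009 m and z of punch_large in the frame of block_large below 0.014 m and horizontal distance between punch_largest and block_largest below 0.009 m and z of punch_largest in the frame of block_largest below 0.014 m); the robot touches nothing.
It fails at once if a punch is dropped (falls freely from more than about 30 mm) ((linear speed of punch_small above 0.77 m/s and contact force between punch_small and the arm below 0.3 N and contact force between punch_small and the fingers below 0.3 N) or (linear speed of punch_medium above 0.77 m/s and contact force between punch_medium and the arm below 0.3 N and contact force between punch_medium and the fingers below 0.3 N) or (linear speed of punch_large above 0.77 m/s and contact force between punch_large and the arm below 0.3 N and contact force between punch_large and the fingers below 0.3 N) or (linear speed of punch_largest above 0.77 m/s and contact force between punch_largest and the arm below 0.3 N and contact force between punch_largest and the fingers below 0.3 N)).
It fails at once if the dye bottle is pushed more than 25 mm or tipped over (distance of dye_bottle from where it was at the start of the episode above 0.025 m or angle between dye_bottle's own z axis and vertical above 0.5 rad).
It fails at once if the thread spool is pushed more than 25 mm or tipped over (distance of thread_spool from where it was at the start of the episode above 0.025 m or angle between thread_spool's own z axis and vertical above 0.5 rad).
It also fails if it takes over 99 s, if anything falls off the work surface, if the arm or the gripper's body presses on something with over 40 N, if the wrist force passes 120 N, or if a joint passes its speed limit or range.

## Working session

There is one attempt and no reset: what is moved stays moved. The work goes in short steps, Python scripts to look and compute and a tool call to move; the robot and the scene stay as the last step left them, time stands still between calls to the robot, and variables do not carry over. Pictures are saved under pics/ and viewed, and the job is handed in when it is done.

Besides the shell and the picture viewer there is one more tool, called after "Emit:" as a command line: name --argument value ..., lists and objects as JSON in quotes. drive_tool: Moves the arm, as the interface text tells. Its arguments: {"type":"object","properties":{"deltas":{"type":"array","items":{"type":"array"}},"gripper":{"type":"number"}},"required":["deltas"]}

```bash
mkdir -p pics; ls; python3 - <<'E'
from bench import get_obs,camera
import cv2,json
o=get_obs();print(o)
for n in("scene","top"):
    c=camera(n);print({k:v for k,v in c.items() if k!="frame"})
    cv2.imwrite(f"pics/{n}0.png",c["frame"][:,:,::-1])
E
```

```text
pics
{'time_s': 0.0, 'q': array([-1.38228091e+00,  1.81560955e-01,  1.60800411e+00, -1.25711930e-05,
        1.35376550e+00, -2.06272188e-01]), 'dq': array([-0.00035969, -0.00058685, -0.00072112,  0.00154582, -0.00052065,
        0.0019125 ]), 'joint_efforts': array([ 1.23802161e-03, -4.44873405e+01, -3.51331615e+01, -3.19274577e-04,
        8.88602750e-03,  1.44870347e-05]), 'eef_pos': array([ 0.22107538, -0.53021444,  0.23037482]), 'eef_rot': array([-8.68976461e-04,  9.80580384e-01,  1.96115668e-01,  1.57810622e-06]), 'wrist_force': array([ 0.41626661, -0.52735636,  0.24744253]), 'torque': array([-0.03837677,  0.03236386, -0.02729521]), 'opening': 1.002359176620407}
{'fx': 502.47670800392274, 'fy': 502.47670800392274, 'cx': 276.04945219142706, 'cy': 205.71663402037032, 'k1': -0.0874524702836434, 'eye': array([ 1.03484823, -0.74908934,  0.58965787]), 'attitude': array([-0.4747268 ,  0.83500883,  0.24458172, -0.13256886])}
{'fx': 383.5488521950836, 'fy': 383.5488521950836, 'cx': 282.4299009369615, 'cy': 212.01399872953263, 'k1': -0.06537912352956704, 'eye': array([0.48029465, 0.01120186, 1.00327   ]), 'attitude': array([-0.01838177,  0.71179277, -0.70116937,  0.03707654])}
```

View pics/scene0.png

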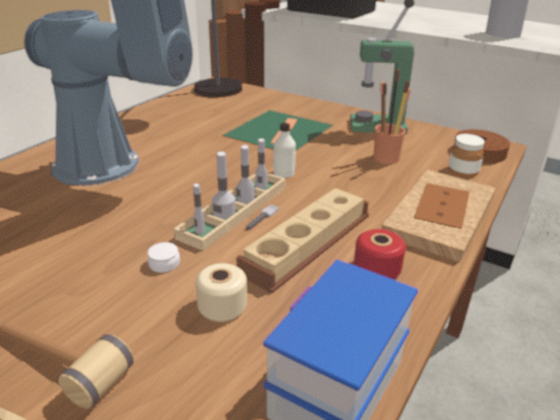

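View pics/top0.png

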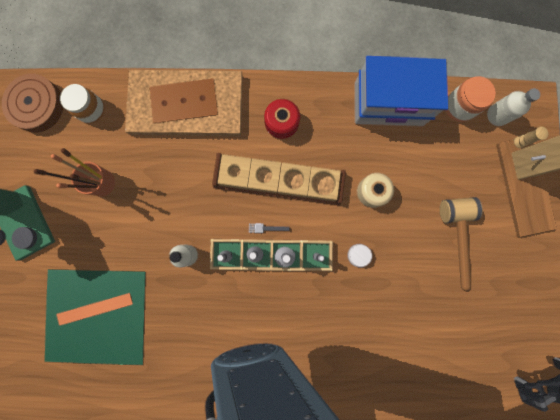

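```bash
cat > h.py <<'E'
import numpy as np,cv2
from scipy.spatial.transform import Rotation as R
def setup(c):
    q=c["attitude"];return R.from_quat([q[1],q[2],q[3],q[0]]).as_matrix(),np.array(c["eye"]),np.array([[c["fx"],0,c["cx"]],[0,c["fy"],c["cy"]],[0,0,1]]),np.array([c["k1"],0,0,0,0])
def ray(c,uv):
    M,e,K,d=setup(c)
    p=cv2.undistortPoints(np.array([[uv]],float),K,d)[0,0]
    return e,M@np.array([p[0],p[1],1])
def at(c,uv,z):
    e,r=ray(c,uv);return e+r*(z-e[2])/r[2]
def proj(c,P):
    M,e,K,d=setup(c)
    p=(np.atleast_2d(P)-e)@M
    return cv2.projectPoints(p,np.zeros(3),np.zeros(3),K,d)[0][:,0]
E
python3 - <<'E'
import cv2
t=cv2.imread("pics/top0.png")
cv2.imwrite("pics/t_st.png",cv2.resize(t[145:215,205:350],None,fx=5.5,fy=5.5,interpolation=cv2.INTER_CUBIC))
cv2.imwrite("pics/t_ca.png",cv2.resize(t[230:280,205:340],None,fx=5.9,fy=5.9,interpolation=cv2.INTER_CUBIC))
t=cv2.imread("pics/scene0.png")
cv2.imwrite("pics/s_ca.png",cv2.resize(t[120:250,170:310],None,fx=4.5,fy=4.5,interpolation=cv2.INTER_CUBIC))
E
```

```text
(no output)
```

View pics/t_st.png

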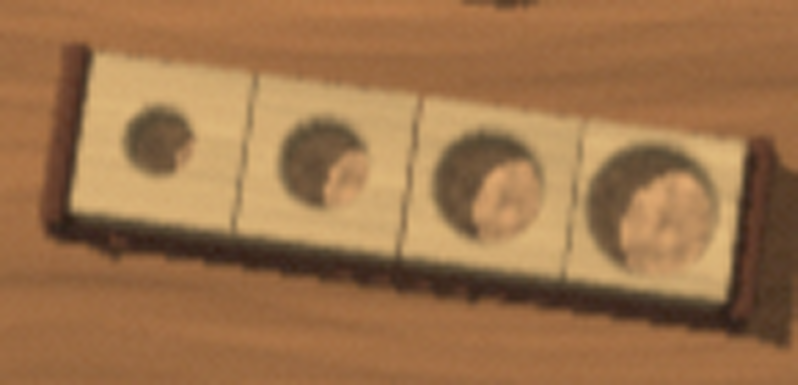

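View pics/t_ca.png

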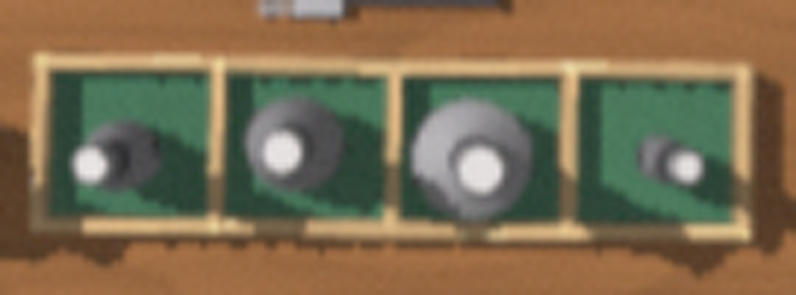

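View pics/s_ca.png

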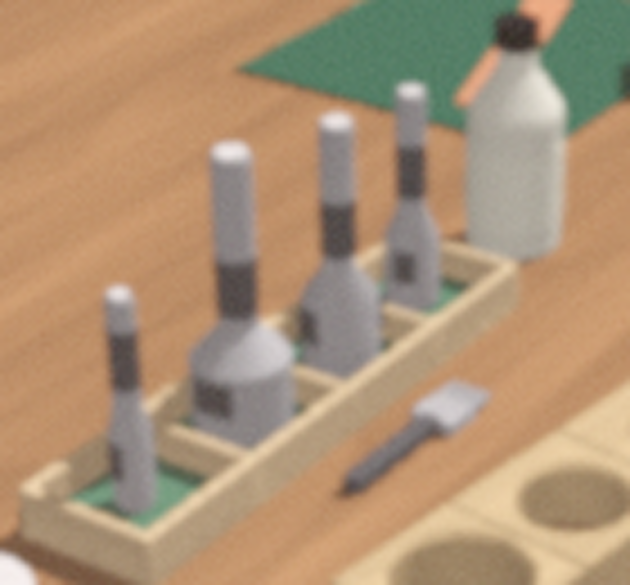

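```bash
python3 - <<'E'
from bench import camera
from h import *
c=camera("top");s=camera("scene")
f=lambda x,y,o,k:((x+.5)/k-.5+o[0],(y+.5)/k-.5+o[1])
P={"med":(91,164,.130),"lar":(283,153,.142),"lst":(480,170,.154),"sma":(685,167,.118)}
S={"med":(410,90,.130),"lar":(336,121,.142),"lst":(231,152,.154),"sma":(118,294,.118)}
for n,(x,y,z) in P.items():
    p=at(c,f(x,y,(205,230),5.9),z); q=at(s,f(S[n][0],S[n][1],(170,120),4.5),z);print(n,p.round(4),q.round(4))
st=[(159,139),(324,162),(488,186),(652,209)]
Q=np.array([at(c,f(x,y,(205,145),5.5),.05) for x,y in st]);print(Q.round(4))
# block corners: seams top/bottom
for a in [(92,53),(745,138),(70,215),(728,302)]: print(at(c,f(*a,(205,145),5.5),.05).round(4))
d=(Q[3]-Q[0])/3;print(d,np.linalg.norm(d),np.arctan2(d[0],-d[1]))
ctr=Q.mean(0);u=d/np.linalg.norm(d)
for k in(-1.5,-.5,.5,1.5):print((ctr+u*.076*k).round(4))
for x,y in[(43,60),(744,70),(744,235),(38,228)]:print("cad",at(c,f(x,y,(205,230),5.9),.026).round(4))
print("bottle",at(c,(176,257),.135), "spool",at(c,(378,188),.07))
E
```

```text
med [0.444  0.1282 0.13  ] [0.4432 0.1306 0.13  ]
lar [0.4498 0.0542 0.142 ] [0.4498 0.0571 0.142 ]
lst [ 0.4448 -0.02    0.154 ] [ 0.4456 -0.0185  0.154 ]
sma [ 0.4455 -0.1014  0.118 ] [ 0.4451 -0.1007  0.118 ]
[[ 0.6596  0.1109  0.05  ]
 [ 0.6503  0.0354  0.05  ]
 [ 0.6406 -0.0397  0.05  ]
 [ 0.6314 -0.115   0.05  ]]
[0.6991 0.1426 0.05  ]
[ 0.6653 -0.1579  0.05  ]
[0.6239 0.1505 0.05  ]
[ 0.5892 -0.1501  0.05  ]
[-0.00940211 -0.07531204  0.        ] 0.07589666445531851 -0.12419953199416098
[0.6596 0.111  0.05  ]
[0.6502 0.0356 0.05  ]
[ 0.6408 -0.0398  0.05  ]
[ 0.6314 -0.1152  0.05  ]
cad [0.4839 0.1639 0.026 ]
cad [ 0.4839 -0.1384  0.026 ]
cad [ 0.413  -0.1389  0.026 ]
cad [0.4121 0.1642 0.026 ]
bottle [0.44348204 0.22653954 0.135     ] spool [ 0.6174464  -0.24934738  0.07      ]
```

Emit:
drive_tool --deltas '[[[0.0225,0.043,0.005],0.12],[[0.0225,0.043,0.005],0.12],[[0.0225,0.043,0.005],0.12],[[0.0225,0.043,0],0.12],[[0.0225,0.043,0],0.12],[[0.0225,0.043,0],0.12],[[0.0225,0.043,0],0.12],[[0.0225,0.043,0],0.12],[[0.0225,0.043,0],0.12],[[0.0225,0.043,0],0.12]]' --gripper 0.7

```text
time_s: 1.2
eef_pos: [0.4465, -0.0899, 0.2446]
eef_rot: [0.001, 0.686, 0.728, -0.0]
wrist_force: [-0.5, -1.1, 0.0]
opening: 0.697
```

Emit:
drive_tool --deltas '[[[-0.001,-0.011,-0.02],-0.06],[[0,0,-0.03],0],[[0,0,-0.03],0],[[0,0,0],0]]'

```text
time_s: 1.6
eef_pos: [0.449, -0.0908, 0.1639]
eef_rot: [0.002, 0.7, 0.714, 0.002]
wrist_force: [-0.4, 0.7, -0.2]
opening: 0.696
```

```bash
cat > look.py <<'E'
import sys
from bench import camera,get_obs
from h import *
tag=sys.argv[1]
s=camera("scene");t=camera("top")
o=get_obs();q=o["eef_rot"];print(o["eef_pos"].round(4),"yawerr",round(2*np.arctan2(q[2],q[1])-np.pi/2,4),o["opening"],o["wrist_force"].round(1),o["time_s"])
a=cv2.resize(s["frame"][120:280,165:385,::-1],None,fx=2.7,fy=2.7,interpolation=cv2.INTER_CUBIC)
b=cv2.resize(t["frame"][140:280,200:350,::-1],None,fx=2.7,fy=2.7,interpolation=cv2.INTER_CUBIC)
cv2.imwrite(f"pics/{tag}s.png",a);cv2.imwrite(f"pics/{tag}t.png",b)
cv2.imwrite(f"pics/{tag}_raw_s.png",s["frame"][:,:,::-1])
E
python3 look.py a
```

```text
[ 0.4514 -0.0923  0.1677] yawerr 0.0189 0.7020347305851555 [ 0.5  0.2 -0. ] 1.7
```

View pics/as.png

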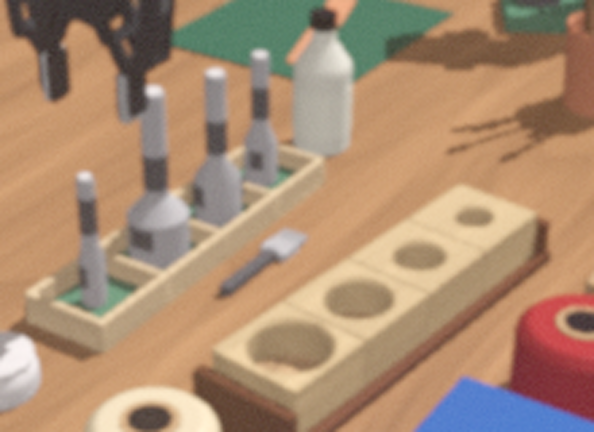

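Emit:
drive_tool --deltas '[[[0,0,0],0],[[0,0,0],0]]'

```text
time_s: 1.9
eef_pos: [0.4531, -0.0937, 0.1708]
eef_rot: [0.007, 0.701, 0.713, 0.003]
wrist_force: [-0.1, 0.0, -0.1]
opening: 0.699
```

Emit:
drive_tool --deltas '[[[0,0,0],0]]'

```text
time_s: 2.0
eef_pos: [0.4538, -0.0943, 0.1722]
eef_rot: [0.009, 0.701, 0.713, 0.004]
wrist_force: [-0.1, -0.0, 0.5]
opening: 0.703
```

Emit:
drive_tool --deltas '[[[-0.006,-0.009,0],-0.019]]'

```text
time_s: 2.1
eef_pos: [0.4484, -0.1035, 0.1732]
eef_rot: [0.01, 0.708, 0.707, 0.004]
wrist_force: [0.2, -1.1, -0.0]
opening: 0.699
```

Emit:
drive_tool --deltas '[[[0,0,0],0]]'

```text
time_s: 2.2
eef_pos: [0.4482, -0.1047, 0.1737]
eef_rot: [0.01, 0.708, 0.706, 0.004]
wrist_force: [-0.2, 0.3, 0.4]
opening: 0.701
```

Emit:
drive_tool --deltas '[[[-0.003,0.003,-0.02],0],[[0,0,-0.02],0],[[0,0,-0.01],0],[[0,0,0],0]]'

```text
time_s: 2.6
eef_pos: [0.4457, -0.1036, 0.1242]
eef_rot: [0.012, 0.709, 0.705, 0.004]
wrist_force: [-0.2, -0.5, -0.1]
opening: 0.703
```

Emit:
drive_tool --deltas '[[[0,0,0],0],[[0,0,0],0]]'

```text
time_s: 2.8
eef_pos: [0.4461, -0.104, 0.1251]
eef_rot: [0.012, 0.71, 0.705, 0.005]
wrist_force: [-0.4, -0.3, 0.6]
opening: 0.701
```

Emit:
drive_tool --deltas '[[[-0.0005,0.0025,-0.015],0],[[0,0,-0.015],0],[[0,0,-0.012],0],[[0,0,-0.003],0]]'

```text
time_s: 3.2
eef_pos: [0.4489, -0.103, 0.0827]
eef_rot: [0.016, 0.709, 0.705, 0.006]
wrist_force: [0.6, 1.0, 0.5]
opening: 0.701
```

```bash
python3 look.py b
```

```text
[ 0.4492 -0.1032  0.0834] yawerr -0.0068 0.7000631370231705 [ 0.6 -0.1  0.6] 3.3
```

View pics/bs.png

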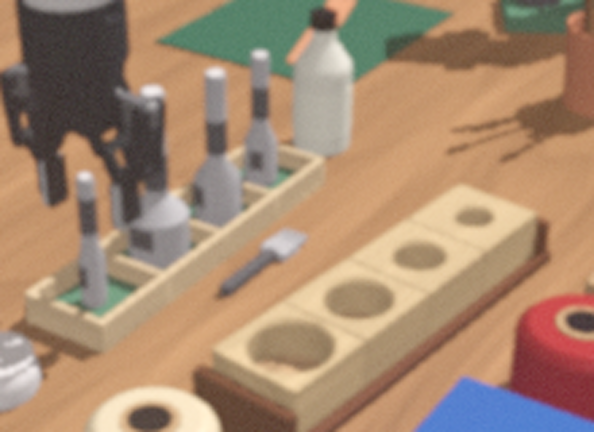

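View pics/bt.png

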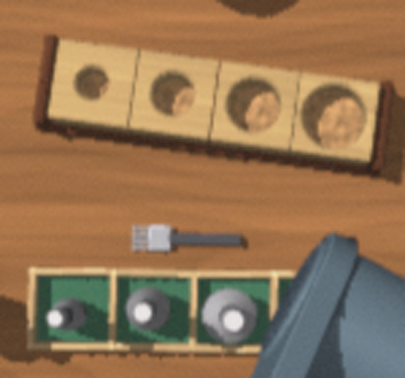

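```bash
python3 - <<'E'
from bench import camera,get_obs
from h import *
s=camera("scene")
for P in [(.4492,-.1032,.0834),(.4492,-.1032,.0934),(.4853,-.1032,.0934),(.4132,-.1032,.0934),(.4453,-.1011,.118),(.4453,-.1011,.008)]:
    print(P,((proj(s,P)[0]-[165,120]+.5)*2.7).round(1))
q=get_obs()["eef_rot"];print(R.from_quat([q[1],q[2],q[3],q[0]]).as_matrix().round(3))
im=cv2.imread("pics/b_raw_s.png")[130:250,160:260]
cv2.imwrite("pics/bz.png",cv2.resize(im,None,fx=5,fy=5,interpolation=cv2.INTER_CUBIC))
E
```

```text
(0.4492, -0.1032, 0.0834) [ 90.  220.8]
(0.4492, -0.1032, 0.0934) [ 89.1 209.1]
(0.4853, -0.1032, 0.0934) [127.8 222.8]
(0.4132, -0.1032, 0.0934) [ 51.9 195.8]
(0.4453, -0.1011, 0.118) [ 84.5 177. ]
(0.4453, -0.1011, 0.008) [ 94.7 303. ]
[[ 0.007  0.999  0.033]
 [ 1.    -0.007 -0.016]
 [-0.016  0.033 -0.999]]
```

View pics/bz.png

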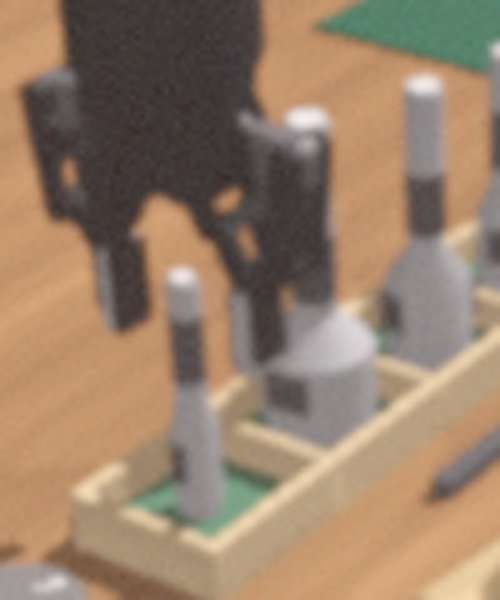

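Emit:
drive_tool --deltas '[[[-0.004,0.002,-0.004],0],[[0,0,0],0],[[0,0,0],0],[[0,0,0],0],[[0,0,0],0],[[0,0,0],0],[[0,0,0],0]]' --gripper 0.0

```text
time_s: 4.05
eef_pos: [0.4461, -0.1017, 0.0812]
eef_rot: [0.018, 0.709, 0.705, 0.006]
wrist_force: [-0.6, 0.0, -1.9]
opening: 0.145
```

```bash
python3 look.py c; python3 - <<'E'
import cv2
im=cv2.imread("pics/c_raw_s.png")[130:250,160:260]
cv2.imwrite("pics/cz.png",cv2.resize(im,None,fx=5,fy=5,interpolation=cv2.INTER_CUBIC))
E
```

```text
[ 0.4461 -0.1017  0.0812] yawerr -0.0067 0.14225813376778015 [ 0.1  1.  -1.4] 4.15
```

View pics/cz.png

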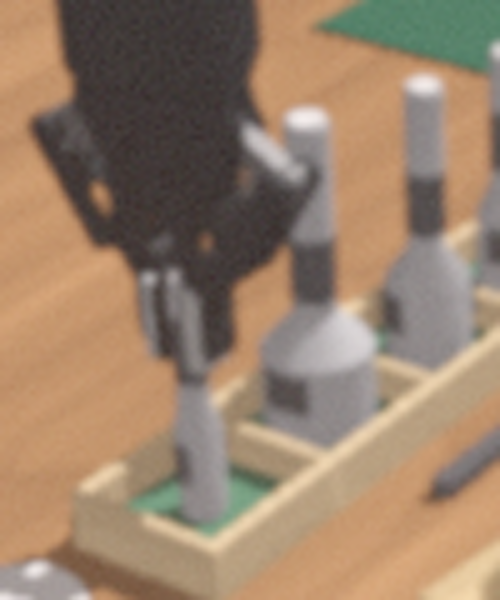

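Emit:
drive_tool --deltas '[[[0,0,0.015],0],[[0,0,0.02],0],[[0,0,0.025],0],[[0,0,0.02],0],[[0,0,0.01],0],[[0,0,0],0],[[0,0,0],0]]'

```text
time_s: 4.85
eef_pos: [0.4442, -0.1007, 0.1721]
eef_rot: [0.016, 0.709, 0.705, 0.006]
wrist_force: [0.3, 0.4, -2.1]
opening: 0.141
```

```bash
python3 look.py d; python3 - <<'E'
import cv2
im=cv2.imread("pics/d_raw_s.png")[90:230,160:280]
cv2.imwrite("pics/dz.png",cv2.resize(im,None,fx=4.3,fy=4.3,interpolation=cv2.INTER_CUBIC))
E
```

```text
[ 0.4439 -0.1006  0.1717] yawerr -0.007 0.14824341974761213 [-0.1 -0.2 -1.6] 4.95
```

View pics/dz.png

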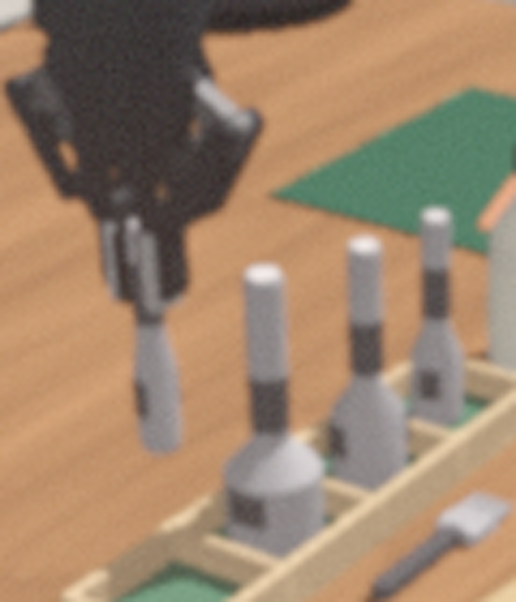

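```bash
python3 - <<'E'
from bench import camera
from h import *
s=camera("scene")
T=[(.6596,.111,.03/2),(.6502,.0356,.02),(.6408,-.0398,.025),(.6314,-.1152,.03)]
im=cv2.imread("pics/a_raw_s.png")
k=5;x0,y0=235,180
z=cv2.resize(im[y0:y0+100,x0:x0+140],None,fx=k,fy=k,interpolation=cv2.INTER_CUBIC)
for x,y,r in T:
    a=np.linspace(0,2*np.pi,40)
    p=proj(s,np.c_[x+r*np.cos(a),y+r*np.sin(a),a*0+.0475])
    cv2.polylines(z,[((p-[x0,y0]+.5)*k).astype(np.int32)],True,(0,0,255),1)
cv2.imwrite("pics/ov.png",z)
E
```

```text
(no output)
```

View pics/ov.png

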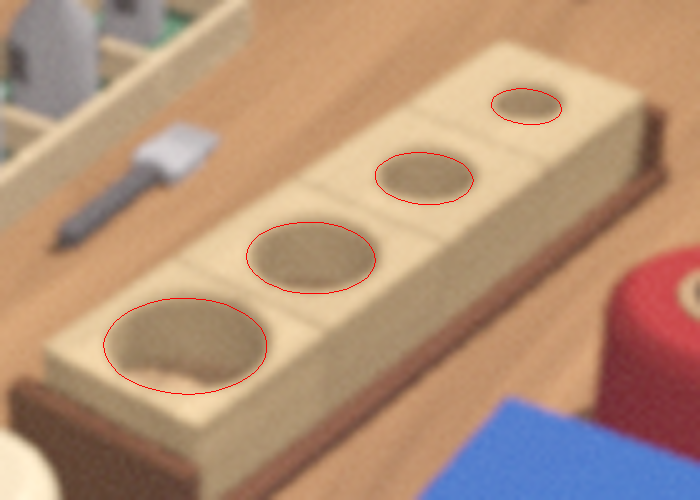

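Emit:
drive_tool --deltas '[[[0.02,0,0],0],[[0.03,0.01,0],0],[[0.03,0.025,0],0],[[0.03,0.035,0],0],[[0.03,0.035,0],0],[[0.025,0.035,0],0],[[0.02,0.03,0],0],[[0.015,0.02,0],0],[[0.005,0.01,0],0],[[0,0,0],0]]'

```text
time_s: 6.0
eef_pos: [0.6502, 0.1084, 0.158]
eef_rot: [0.008, 0.711, 0.703, -0.0]
wrist_force: [-0.6, 0.4, -0.7]
opening: 0.144
```

Emit:
drive_tool --deltas '[[[0,0,0],0],[[0,0,0],0]]'

```text
time_s: 6.2
eef_pos: [0.6485, 0.1068, 0.1565]
eef_rot: [0.008, 0.711, 0.703, -0.002]
wrist_force: [0.7, -0.8, -0.7]
opening: 0.148
```

```bash
cat > ov.py <<'E'
# ov.py tag footx footy footz cutter_r H shank_r  axis_x axis_y
import sys
from bench import camera,get_obs
from h import *
tag=sys.argv[1];fx,fy,fz,r,H,sr,ax,ay=map(float,sys.argv[2:10])
o=get_obs();q=o["eef_rot"];print(o["eef_pos"].round(4),"yawerr",round(2*np.arctan2(q[2],q[1])-np.pi/2,4),o["opening"],"toolz",R.from_quat([q[1],q[2],q[3],q[0]]).as_matrix()[:,2].round(3),o["time_s"])
out=[]
for n in("scene","top"):
    s=camera(n);F=np.array([fx,fy,fz]);A=np.array([ax,ay,1]);A/=np.linalg.norm(A)
    c=proj(s,F+A*.03)[0];w=55
    x0=int(np.clip(c[0]-w,0,560-2*w));y0=int(np.clip(c[1]-w,0,420-2*w));k=3.6
    im=cv2.resize(np.ascontiguousarray(s["frame"][y0:y0+2*w,x0:x0+2*w,::-1]),None,fx=k,fy=k,interpolation=cv2.INTER_CUBIC)
    a=np.linspace(0,2*np.pi,40);raw=im.copy()
    for h,rr in((0,r),(.04,r),(.056,sr),(H,sr)):
        p=proj(s,F+A*h+np.c_[rr*np.cos(a),rr*np.sin(a),0*a])
        cv2.polylines(im,[((p-[x0,y0]+.5)*k).astype(np.int32)],True,(0,0,255),1)
    out.append(im)
cv2.imwrite(f"pics/{tag}.png",np.hstack(out))
E
python3 ov.py e .6485 .1074 .0833 .010 .11 .007 0 0
```

```text
[0.6485 0.1068 0.1565] yawerr -0.0117 0.14757628975002185 toolz [ 0.008 -0.013 -1.   ] 6.2
```

View pics/e.png

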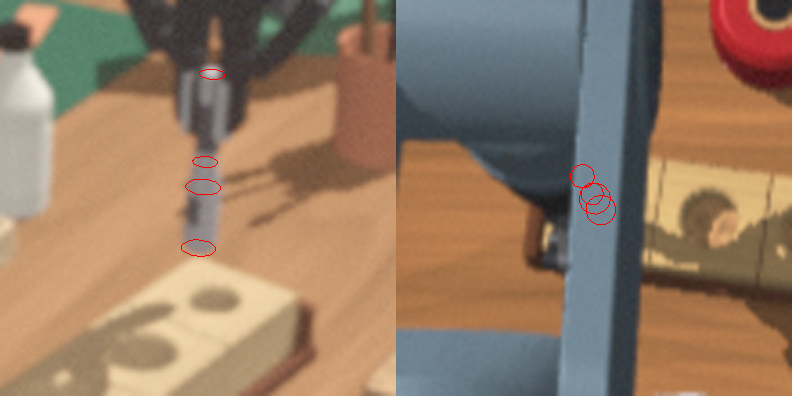

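Emit:
drive_tool --deltas '[[[0.0105,0.004,-0.01],0],[[0,0,-0.01],0],[[0,0,0],0],[[0,0,0],0]]'

```text
time_s: 6.7
eef_pos: [0.6587, 0.1073, 0.1374]
eef_rot: [0.008, 0.713, 0.701, -0.001]
wrist_force: [0.8, -0.9, -1.1]
opening: 0.142
```

Emit:
drive_tool --deltas '[[[0,0,0],0]]'

```text
time_s: 6.8
eef_pos: [0.6584, 0.107, 0.1375]
eef_rot: [0.008, 0.713, 0.701, -0.001]
wrist_force: [0.1, -0.0, -1.0]
opening: 0.143
```

Emit:
drive_tool --deltas '[[[0,0.003,-0.005],0.015],[[0,0,0],0]]'

```text
time_s: 7.0
eef_pos: [0.6584, 0.11, 0.1329]
eef_rot: [0.008, 0.707, 0.707, -0.001]
wrist_force: [-0.5, -0.7, -1.1]
opening: 0.144
```

```bash
python3 ov.py f .6596 .111 .06 .010 .11 .007 0 0
```

```text
[0.6584 0.11   0.1329] yawerr -0.0004 0.14445039354425884 toolz [ 0.011 -0.013 -1.   ] 7.0
```

View pics/f.png

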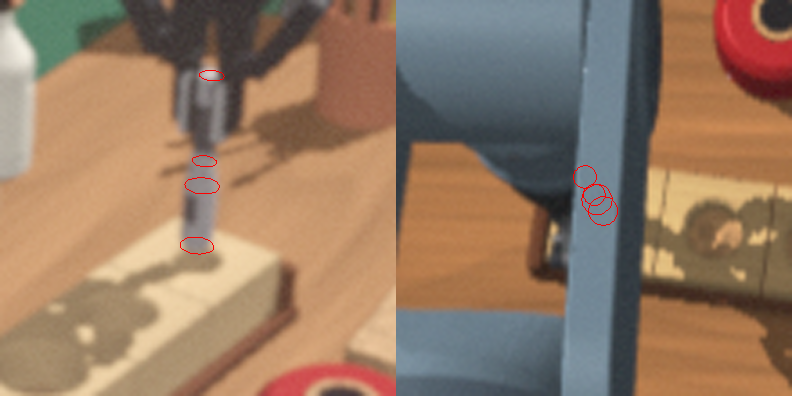

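Emit:
drive_tool --deltas '[[[0,0,-0.01],0],[[0,0,-0.01],0],[[0,0,-0.008],0],[[0,0,-0.003],0],[[0,0,0],0]]'

```text
time_s: 7.6
eef_pos: [0.6585, 0.1099, 0.0992]
eef_rot: [0.009, 0.707, 0.707, -0.001]
wrist_force: [-0.4, -0.2, -0.0]
opening: 0.142
```

Emit:
drive_tool --deltas '[[[0,0,-0.003],0],[[0,0,-0.002],0]]'

```text
time_s: 7.8
eef_pos: [0.6587, 0.1099, 0.094]
eef_rot: [0.009, 0.707, 0.707, -0.001]
wrist_force: [0.0, 0.4, -0.9]
opening: 0.139
```

Emit:
drive_tool --deltas '[[[0,0,-0.0015],0],[[0,0,0],0]]'

```text
time_s: 8.0
eef_pos: [0.6594, 0.1099, 0.0934]
eef_rot: [0.009, 0.707, 0.707, -0.0]
wrist_force: [-0.8, -0.1, -1.3]
opening: 0.144
```

```bash
python3 ov.py g .6596 .111 .02 .010 .11 .007 0 0
```

```text
[0.6594 0.1099 0.0934] yawerr -0.0009 0.14446584234082108 toolz [ 0.013 -0.014 -1.   ] 8.0
```

View pics/g.png

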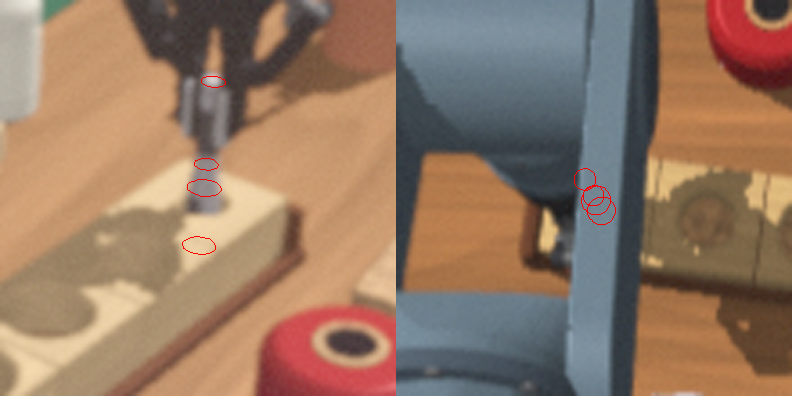

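Within about a millimetre of the bottom. I'll press down until the force shows contact, then release.

Emit:
drive_tool --deltas '[[[-0.001,0,-0.0015],0],[[0,0,0],0]]'

```text
time_s: 8.3
eef_pos: [0.6594, 0.1099, 0.0934]
eef_rot: [0.01, 0.707, 0.707, 0.001]
wrist_force: [0.4, 0.6, -0.5]
opening: 0.148
```

Emit:
drive_tool --deltas '[[[0,0,-0.0015],0],[[0,0,0],0]]'

```text
time_s: 8.5
eef_pos: [0.6601, 0.11, 0.0932]
eef_rot: [0.011, 0.707, 0.707, 0.001]
wrist_force: [-0.2, 0.5, -2.3]
opening: 0.152
```

Emit:
drive_tool --deltas '[[[-0.001,0,-0.004],0]]'

```text
time_s: 8.6
eef_pos: [0.661, 0.11, 0.0928]
eef_rot: [0.013, 0.707, 0.707, 0.003]
wrist_force: [-8.1, -0.6, 34.1]
opening: 0.148
```

Contact. Release.

Emit:
drive_tool --deltas '[[[-0.001,0,0],0],[[0,0,0],0],[[0,0,0],0],[[0,0,0],0]]' --gripper 0.6

```text
time_s: 9.0
eef_pos: [0.6605, 0.11, 0.0933]
eef_rot: [0.013, 0.707, 0.707, 0.003]
wrist_force: [-0.2, 0.5, 0.7]
opening: 0.599
```

Emit:
drive_tool --deltas '[[[0,0,0.02],0],[[0,0,0.03],0],[[0,0,0.04],0],[[0,0,0.04],0],[[-0.02,-0.01,0.03],0],[[-0.04,-0.025,0],0],[[-0.04,-0.025,0],0],[[-0.04,-0.025,0],0],[[-0.03,-0.02,0],0],[[-0.02,-0.01,0],0]]'

```text
time_s: 10.0
eef_pos: [0.4616, -0.007, 0.2519]
eef_rot: [0.011, 0.706, 0.708, 0.0]
wrist_force: [0.9, -0.7, -0.1]
opening: 0.6
```

```bash
python3 ov.py i .6596 .111 .02 .010 .11 .007 0 0
```

```text
[ 0.4616 -0.007   0.2519] yawerr 0.0026 0.6004858563115886 toolz [ 0.015 -0.015 -1.   ] 10.0
```

View pics/i.png

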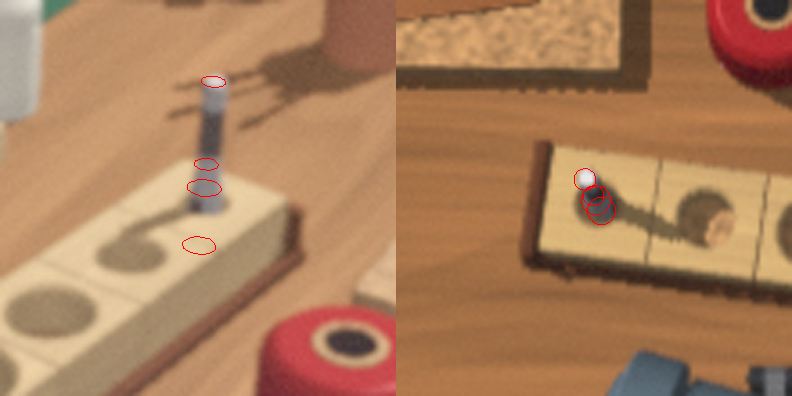

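Emit:
drive_tool --deltas '[[[-0.0155,-0.0125,0],0],[[0,0,-0.015],0],[[0,0,-0.015],0],[[0,0,0],0]]'

```text
time_s: 10.5
eef_pos: [0.447, -0.0198, 0.2218]
eef_rot: [0.012, 0.707, 0.707, 0.001]
wrist_force: [-0.4, -0.2, -0.3]
opening: 0.597
```

Emit:
drive_tool --deltas '[[[0,0,0],0]]'

```text
time_s: 10.6
eef_pos: [0.4474, -0.0197, 0.2219]
eef_rot: [0.012, 0.707, 0.707, 0.001]
wrist_force: [0.5, 0.8, 1.2]
opening: 0.599
```

Emit:
drive_tool --deltas '[[[-0.002,0,-0.02],0],[[-0.001,0,-0.02],0],[[-0.001,0,-0.02],0],[[-0.001,0,-0.02],0],[[0,0,-0.01],0],[[0,0,0],0],[[0,0,0],0]]'

```text
time_s: 11.3
eef_pos: [0.4482, -0.0195, 0.1347]
eef_rot: [0.015, 0.706, 0.708, 0.004]
wrist_force: [0.2, -0.5, 0.3]
opening: 0.597
```

Emit:
drive_tool --deltas '[[[-0.003,0,-0.015],0],[[-0.001,0,-0.012],0],[[0,0,-0.008],0],[[-0.001,0,-0.004],0]]'

```text
time_s: 11.7
eef_pos: [0.4473, -0.0205, 0.0987]
eef_rot: [0.019, 0.706, 0.708, 0.006]
wrist_force: [0.6, 0.3, -0.1]
opening: 0.603
```

```bash
python3 ov.py j .4452 -.0193 .008 .025 .146 .01 0 0
```

```text
[ 0.4473 -0.0205  0.0987] yawerr 0.0034 0.6034342903169285 toolz [ 0.035 -0.019 -0.999] 11.7
```

View pics/j.png

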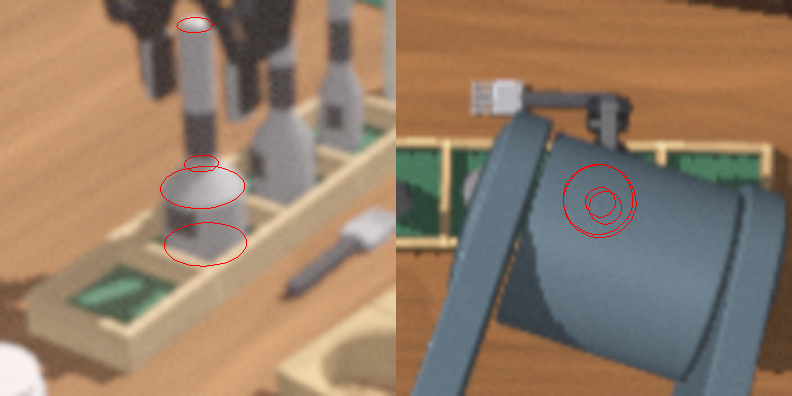

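Emit:
drive_tool --deltas '[[[-0.002,0.001,-0.003],0],[[0,0,0],0],[[0,0,0],0],[[0,0,0],0],[[0,0,0],0],[[0,0,0],0]]' --gripper 0.0

```text
time_s: 12.4
eef_pos: [0.4438, -0.0194, 0.0966]
eef_rot: [0.018, 0.706, 0.708, 0.004]
wrist_force: [-0.9, 0.6, -0.4]
opening: 0.217
```

Emit:
drive_tool --deltas '[[[0,0,0.015],0],[[0,0,0.02],0],[[0,0,0.025],0],[[0,0,0.02],0],[[0,0,0.01],0],[[0,0,0],0],[[0,0,0],0]]'

```text
time_s: 13.1
eef_pos: [0.44, -0.0177, 0.1845]
eef_rot: [0.014, 0.706, 0.708, 0.003]
wrist_force: [0.3, -0.1, -5.3]
opening: 0.221
```

Emit:
drive_tool --deltas '[[[0.02,0,0],0],[[0.025,-0.01,0],0],[[0.025,-0.015,0],0],[[0.025,-0.015,0],0],[[0.025,-0.015,0],0],[[0.025,-0.015,0],0],[[0.02,-0.012,0],0],[[0.015,-0.01,0],0],[[0.005,-0.005,0],0],[[0,0,0],0]]'

```text
time_s: 14.1
eef_pos: [0.6227, -0.1153, 0.164]
eef_rot: [0.001, 0.706, 0.708, -0.003]
wrist_force: [0.2, -0.1, -4.3]
opening: 0.224
```

Emit:
drive_tool --deltas '[[[0,0,0],0],[[0,0,0],0]]'

```text
time_s: 14.3
eef_pos: [0.6206, -0.1141, 0.162]
eef_rot: [-0.001, 0.706, 0.709, -0.003]
wrist_force: [-0.4, -0.4, -4.1]
opening: 0.217
```

Emit:
drive_tool --deltas '[[[0.01,-0.001,-0.005],0],[[0,0,0],0],[[0,0,0],0]]'

```text
time_s: 14.6
eef_pos: [0.6305, -0.1138, 0.1569]
eef_rot: [-0.001, 0.705, 0.709, -0.003]
wrist_force: [-0.7, 0.3, -5.1]
opening: 0.223
```

```bash
python3 ov.py k .6314 -.1152 .067 .025 .146 .01 0 0
```

```text
[ 0.6305 -0.1138  0.1569] yawerr 0.0051 0.22318807574276697 toolz [-0.006 -0.003 -1.   ] 14.6
```

View pics/k.png

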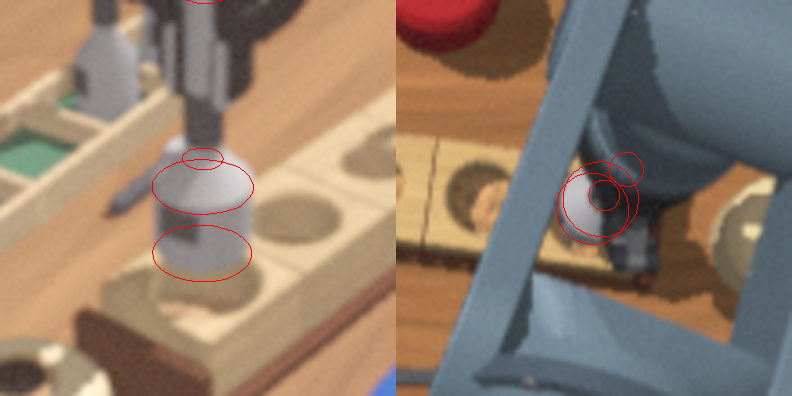

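Emit:
drive_tool --deltas '[[[0,-0.0015,-0.008],0],[[0,0,-0.008],0],[[0,0,-0.004],0],[[0,0,0],0]]'

```text
time_s: 15.1
eef_pos: [0.6301, -0.1155, 0.1352]
eef_rot: [-0.001, 0.705, 0.709, -0.003]
wrist_force: [0.4, -0.3, -4.5]
opening: 0.218
```

Emit:
drive_tool --deltas '[[[0,0,-0.008],0],[[0,0,-0.008],0],[[0,0,-0.004],0],[[0,0,0],0]]'

```text
time_s: 15.5
eef_pos: [0.6297, -0.1154, 0.1128]
eef_rot: [-0.001, 0.705, 0.709, -0.004]
wrist_force: [-0.5, 0.6, -5.3]
opening: 0.221
```

Emit:
drive_tool --deltas '[[[0,0,-0.003],0],[[0,0,0],0]]'

```text
time_s: 15.7
eef_pos: [0.6297, -0.1154, 0.1095]
eef_rot: [-0.001, 0.705, 0.709, -0.004]
wrist_force: [-0.6, -0.1, -5.5]
opening: 0.214
```

```bash
python3 ov.py l .6314 -.1152 .02 .025 .146 .01 0 0
```

```text
[ 0.6297 -0.1154  0.1095] yawerr 0.005 0.21388655612482207 toolz [-0.007 -0.003 -1.   ] 15.7
```

View pics/l.png

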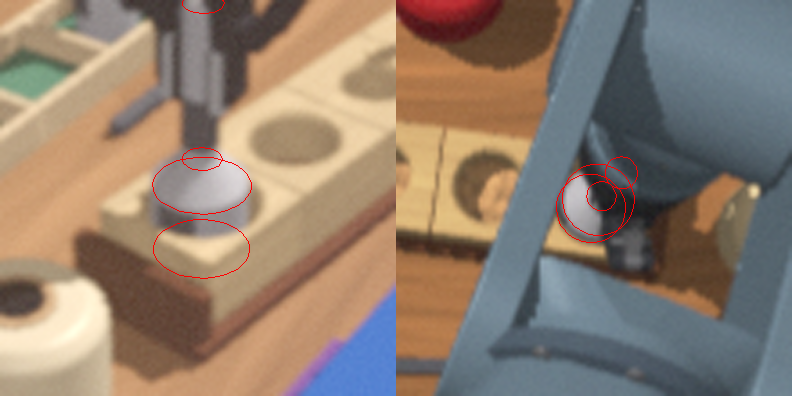

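Emit:
drive_tool --deltas '[[[0,0,-0.002],0],[[0,0,0],0]]'

```text
time_s: 16.0
eef_pos: [0.6309, -0.1158, 0.1091]
eef_rot: [0.0, 0.705, 0.709, -0.003]
wrist_force: [-0.4, 0.1, -4.9]
opening: 0.215
```

Emit:
drive_tool --deltas '[[[0,0,-0.003],0]]'

```text
time_s: 16.1
eef_pos: [0.6318, -0.1161, 0.1086]
eef_rot: [0.001, 0.705, 0.709, -0.003]
wrist_force: [-7.9, 2.8, 22.9]
opening: 0.222
```

Contact at the predicted height (0.1086). Release and retreat to the large punch.

Emit:
drive_tool --deltas '[[[-0.001,0,0],0],[[0,0,0],0],[[0,0,0],0],[[0,0,0],0]]' --gripper 0.6

```text
time_s: 16.5
eef_pos: [0.6333, -0.117, 0.1121]
eef_rot: [0.004, 0.705, 0.709, -0.001]
wrist_force: [-0.1, 0.3, 0.3]
opening: 0.597
```

Emit:
drive_tool --deltas '[[[0,0,0.02],0],[[0,0,0.03],0],[[0,0,0.04],0],[[0,0,0.04],0],[[-0.02,0.02,0.02],0],[[-0.035,0.03,0],0],[[-0.035,0.035,0],0],[[-0.035,0.035,0],0],[[-0.03,0.03,0],0],[[-0.02,0.015,0],0]]'

```text
time_s: 17.5
eef_pos: [0.4527, 0.0499, 0.2663]
eef_rot: [0.005, 0.707, 0.707, -0.0]
wrist_force: [0.1, -0.1, 0.6]
opening: 0.599
```

```bash
python3 ov.py m .6314 -.1152 .02 .025 .146 .01 0 0
```

```text
[0.4527 0.0499 0.2663] yawerr -0.0008 0.5986143946430512 toolz [ 0.007 -0.007 -1.   ] 17.5
```

View pics/m.png

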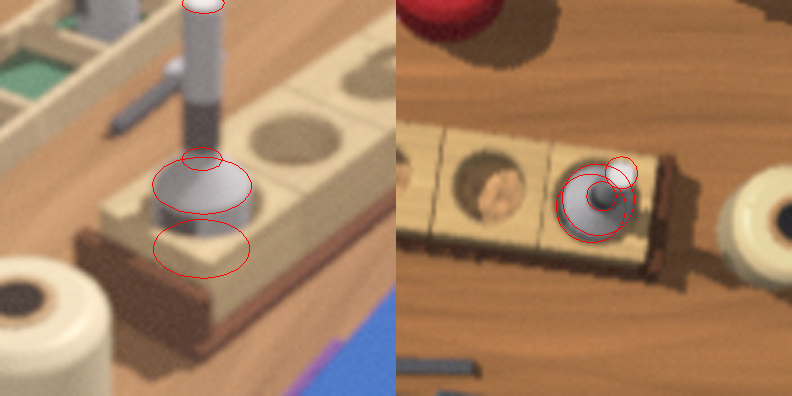

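Emit:
drive_tool --deltas '[[[-0.003,0.0055,-0.015],0],[[0,0,-0.025],0],[[-0.001,0,-0.025],0],[[-0.001,0,-0.02],0],[[-0.001,0,-0.02],0],[[0,0,-0.015],0],[[0,0,0],0],[[0,0,0],0]]'

```text
time_s: 18.4
eef_pos: [0.452, 0.0524, 0.1453]
eef_rot: [0.01, 0.707, 0.707, 0.002]
wrist_force: [0.7, -0.4, 0.6]
opening: 0.604
```

Emit:
drive_tool --deltas '[[[-0.003,0.003,-0.018],0],[[-0.001,0,-0.018],0],[[-0.001,0,-0.012],0],[[-0.001,0,-0.006],0],[[0,0,0],0]]'

```text
time_s: 18.9
eef_pos: [0.4512, 0.0539, 0.0946]
eef_rot: [0.014, 0.708, 0.706, 0.005]
wrist_force: [-0.0, 0.1, -0.4]
opening: 0.602
```

```bash
python3 ov.py n .4498 .0556 .008 .02 .134 .009 0 0
```

```text
[0.4512 0.0539 0.0946] yawerr -0.0017 0.6015489521215296 toolz [ 0.027 -0.012 -1.   ] 18.9
```

View pics/n.png

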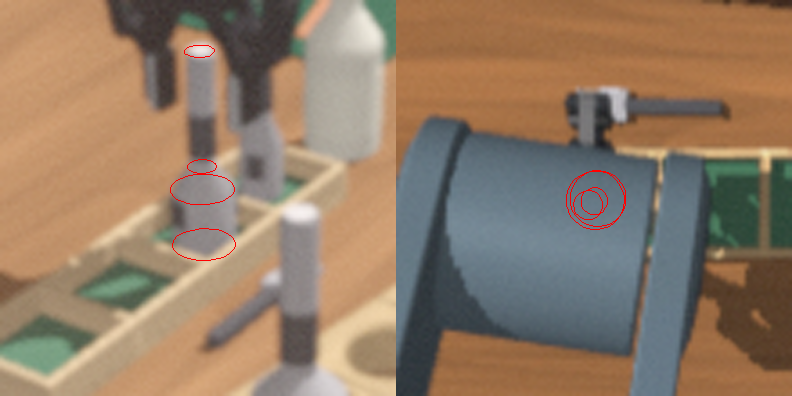

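Emit:
drive_tool --deltas '[[[-0.002,0.002,-0.008],0],[[-0.001,0,-0.003],0],[[0,0,0],0],[[0,0,0],0],[[0,0,0],0],[[0,0,0],0],[[0,0,0],0],[[0,0,0],0]]' --gripper 0.0

```text
time_s: 19.8
eef_pos: [0.4486, 0.0558, 0.0856]
eef_rot: [0.014, 0.707, 0.707, 0.005]
wrist_force: [-0.5, -0.0, 1.5]
opening: 0.193
```

Emit:
drive_tool --deltas '[[[0,0,0.015],0],[[0,0,0.02],0],[[0,0,0.025],0],[[0,0,0.02],0],[[0,0,0.015],0],[[0,0,0],0],[[0,0,0],0]]'

```text
time_s: 20.5
eef_pos: [0.4452, 0.0567, 0.1797]
eef_rot: [0.011, 0.707, 0.707, 0.004]
wrist_force: [-0.8, 0.3, -3.0]
opening: 0.195
```

Emit:
drive_tool --deltas '[[[0.02,0,0],0],[[0.025,-0.01,0],0],[[0.025,-0.015,0],0],[[0.025,-0.015,0],0],[[0.025,-0.015,0],0],[[0.025,-0.015,0],0],[[0.025,-0.012,0],0],[[0.015,-0.01,0],0],[[0.01,-0.005,0],0],[[0,0,0],0]]'

```text
time_s: 21.5
eef_pos: [0.6385, -0.0426, 0.1591]
eef_rot: [0.0, 0.707, 0.707, -0.003]
wrist_force: [0.7, 1.2, -2.2]
opening: 0.195
```

Emit:
drive_tool --deltas '[[[0,0,0],0],[[0,0,0],0]]'

```text
time_s: 21.7
eef_pos: [0.6363, -0.0418, 0.1558]
eef_rot: [-0.002, 0.707, 0.707, -0.004]
wrist_force: [0.3, 0.7, -3.1]
opening: 0.194
```

Emit:
drive_tool --deltas '[[[0.004,0.0015,-0.008],0],[[0,0,0],0],[[0,0,0],0]]'

```text
time_s: 22.0
eef_pos: [0.6391, -0.0388, 0.1466]
eef_rot: [-0.003, 0.707, 0.707, -0.004]
wrist_force: [0.6, 0.5, -2.7]
opening: 0.195
```

```bash
python3 ov.py o .6408 -.0398 .07 .02 .134 .009 0 0
```

```text
[ 0.6391 -0.0388  0.1466] yawerr 0.0003 0.1950671284658209 toolz [-0.01  -0.002 -1.   ] 22.0
```

View pics/o.png

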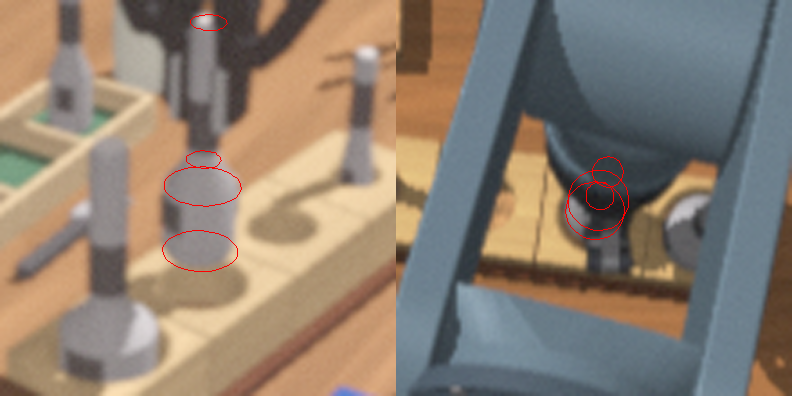

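Emit:
drive_tool --deltas '[[[0.0015,-0.0005,-0.008],0],[[0,0,-0.008],0],[[0,0,-0.005],0],[[0,0,0],0]]'

```text
time_s: 22.5
eef_pos: [0.6407, -0.0394, 0.1242]
eef_rot: [-0.003, 0.707, 0.707, -0.004]
wrist_force: [0.0, -0.1, -2.4]
opening: 0.192
```

```bash
python3 ov.py p .6408 -.0398 .048 .02 .134 .009 0 0
```

```text
[ 0.6407 -0.0394  0.1242] yawerr 0.0002 0.19199849996056648 toolz [-0.01  -0.002 -1.   ] 22.5
```

View pics/p.png

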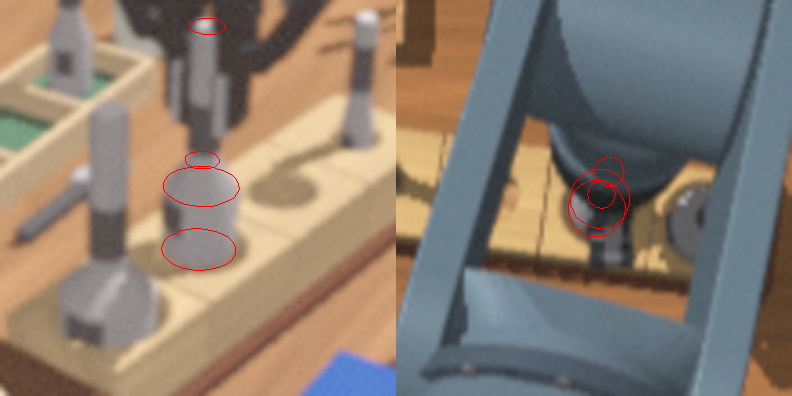

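Aligned within about 1 mm at the mouth; continue down.

Emit:
drive_tool --deltas '[[[0,0,-0.008],0],[[0,0,-0.008],0],[[0,0,-0.005],0],[[0,0,0],0]]'

```text
time_s: 23.0
eef_pos: [0.6414, -0.0397, 0.1027]
eef_rot: [-0.002, 0.707, 0.707, -0.004]
wrist_force: [-0.0, 0.0, -2.4]
opening: 0.196
```

Emit:
drive_tool --deltas '[[[0,0,-0.0025],0],[[0,0,0],0]]'

```text
time_s: 23.2
eef_pos: [0.6413, -0.0396, 0.0998]
eef_rot: [-0.002, 0.707, 0.707, -0.004]
wrist_force: [-0.0, -0.5, -3.3]
opening: 0.197
```

Emit:
drive_tool --deltas '[[[0,0,-0.0025],0]]'

```text
time_s: 23.3
eef_pos: [0.6418, -0.0397, 0.0977]
eef_rot: [-0.001, 0.707, 0.707, -0.004]
wrist_force: [-0.8, 0.5, 0.1]
opening: 0.194
```

Emit:
drive_tool --deltas '[[[-0.001,0,-0.003],0]]'

```text
time_s: 23.4
eef_pos: [0.6421, -0.0399, 0.0975]
eef_rot: [-0.0, 0.707, 0.707, -0.003]
wrist_force: [-6.4, 3.3, 23.5]
opening: 0.194
```

Contact at the predicted height; release and head to the medium punch (0.4437, 0.1294).

Emit:
drive_tool --deltas '[[[-0.001,0,0],0],[[0,0,0],0],[[0,0,0],0],[[0,0,0],0]]' --gripper 0.6

```text
time_s: 23.8
eef_pos: [0.6433, -0.0403, 0.1005]
eef_rot: [0.002, 0.707, 0.707, -0.001]
wrist_force: [0.2, 1.1, -0.1]
opening: 0.599
```

Emit:
drive_tool --deltas '[[[0,0,0.02],0],[[0,0,0.03],0],[[0,0,0.04],0],[[0,0,0.04],0],[[-0.02,0.02,0.02],0],[[-0.035,0.03,0],0],[[-0.035,0.035,0],0],[[-0.035,0.035,0],0],[[-0.035,0.03,0],0],[[-0.025,0.015,0],0]]'

```text
time_s: 24.8
eef_pos: [0.4524, 0.1262, 0.2538]
eef_rot: [0.002, 0.709, 0.705, -0.001]
wrist_force: [0.8, -0.8, -0.0]
opening: 0.598
```

```bash
python3 ov.py r .6408 -.0398 .02 .02 .134 .009 0 0
```

```text
[0.4524 0.1262 0.2538] yawerr -0.0067 0.5978807741236819 toolz [ 0.002 -0.004 -1.   ] 24.8
```

View pics/r.png

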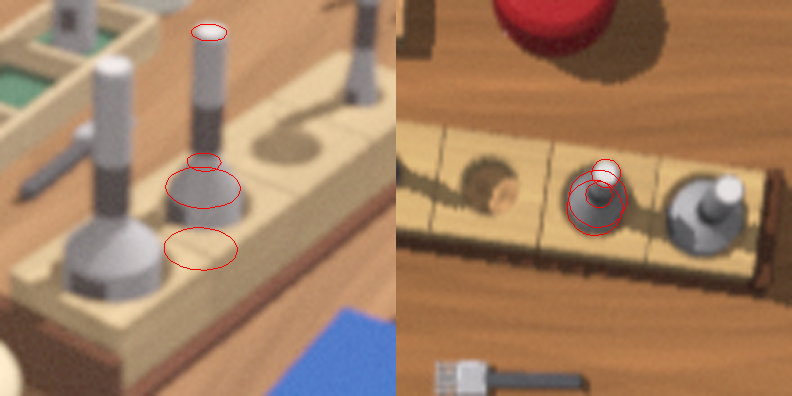

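Emit:
drive_tool --deltas '[[[-0.008,0.003,-0.015],0],[[-0.001,0,-0.025],0],[[-0.001,0,-0.025],0],[[-0.001,0,-0.02],0],[[-0.001,0,-0.02],0],[[0,0,-0.01],0],[[0,0,0],0],[[0,0,0],0]]'

```text
time_s: 25.7
eef_pos: [0.4452, 0.1269, 0.1378]
eef_rot: [0.006, 0.709, 0.705, 0.002]
wrist_force: [-0.3, 0.0, 0.3]
opening: 0.6
```

Emit:
drive_tool --deltas '[[[-0.003,0.002,-0.015],0],[[-0.001,0,-0.015],0],[[-0.001,0,-0.01],0],[[-0.001,0,-0.006],0],[[0,0,0],0]]'

```text
time_s: 26.2
eef_pos: [0.4446, 0.1286, 0.0956]
eef_rot: [0.009, 0.709, 0.705, 0.006]
wrist_force: [0.1, 0.8, 0.2]
opening: 0.598
```

```bash
python3 ov.py s .4437 .1294 .008 .015 .122 .008 0 0
```

```text
[0.4446 0.1286 0.0956] yawerr -0.0063 0.5982682097900965 toolz [ 0.021 -0.005 -1.   ] 26.2
```

View pics/s.png

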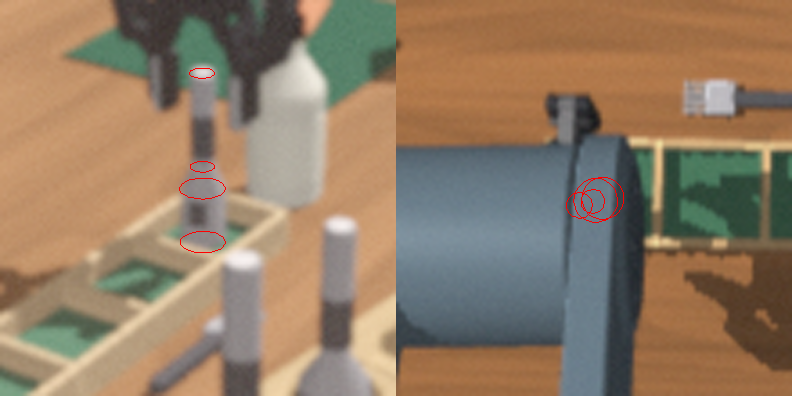

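Emit:
drive_tool --deltas '[[[-0.002,0.001,-0.01],0],[[-0.001,0,-0.006],0],[[0,0,0],0],[[0,0,0],0],[[0,0,0],0],[[0,0,0],0],[[0,0,0],0],[[0,0,0],0]]' --gripper 0.0

```text
time_s: 27.1
eef_pos: [0.4423, 0.1298, 0.0807]
eef_rot: [0.01, 0.709, 0.705, 0.006]
wrist_force: [-1.3, -0.1, 2.0]
opening: 0.173
```

Emit:
drive_tool --deltas '[[[0,0,0.015],0],[[0,0,0.02],0],[[0,0,0.025],0],[[0,0,0.02],0],[[0,0,0.015],0],[[0,0,0],0],[[0,0,0],0]]'

```text
time_s: 27.8
eef_pos: [0.4378, 0.1298, 0.174]
eef_rot: [0.007, 0.709, 0.705, 0.003]
wrist_force: [-0.4, -0.5, -2.5]
opening: 0.169
```

Emit:
drive_tool --deltas '[[[0.025,-0.005,0],0],[[0.025,-0.015,0],0],[[0.03,-0.02,0],0],[[0.03,-0.02,0],0],[[0.03,-0.015,0],0],[[0.025,-0.01,0],0],[[0.025,-0.006,0],0],[[0.015,-0.003,0],0],[[0.01,0,0],0],[[0,0,0],0]]'

```text
time_s: 28.8
eef_pos: [0.6512, 0.0315, 0.153]
eef_rot: [-0.004, 0.709, 0.705, -0.005]
wrist_force: [-0.2, 0.1, -2.8]
opening: 0.172
```

Emit:
drive_tool --deltas '[[[0,0,0],0],[[0,0,0],0]]'

```text
time_s: 29.0
eef_pos: [0.6489, 0.0318, 0.1497]
eef_rot: [-0.006, 0.709, 0.705, -0.007]
wrist_force: [-0.2, -0.3, -1.4]
opening: 0.168
```

Emit:
drive_tool --deltas '[[[0.003,0.004,-0.008],0],[[0,0,0],0],[[0,0,0],0]]'

```text
time_s: 29.3
eef_pos: [0.6506, 0.0369, 0.1405]
eef_rot: [-0.007, 0.709, 0.705, -0.007]
wrist_force: [1.1, -0.0, -1.0]
opening: 0.172
```

```bash
python3 ov.py t .6502 .0356 .068 .015 .122 .008 0 0
```

```text
[0.6506 0.0369 0.1405] yawerr -0.0054 0.17238997741026862 toolz [-0.019 -0.001 -1.   ] 29.3
```

View pics/t.png

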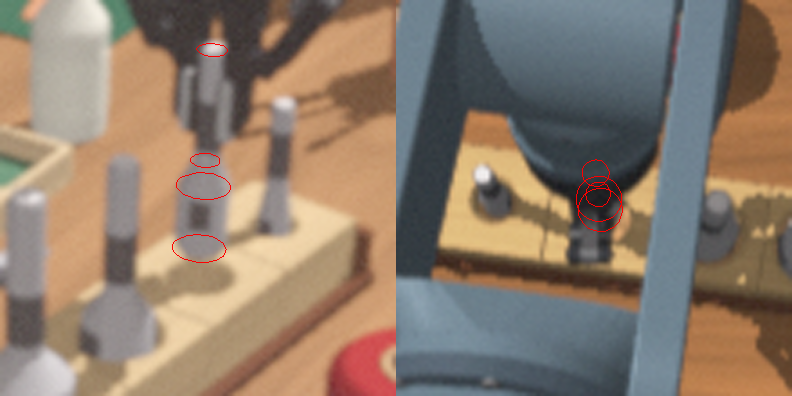

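Emit:
drive_tool --deltas '[[[0,-0.0012,-0.008],0],[[0,0,-0.007],0],[[0,0,-0.003],0],[[0,0,0],0]]'

```text
time_s: 29.8
eef_pos: [0.6506, 0.0354, 0.1214]
eef_rot: [-0.006, 0.709, 0.705, -0.007]
wrist_force: [-0.6, 0.2, -1.8]
opening: 0.173
```

```bash
python3 ov.py u .6502 .0356 .049 .015 .122 .008 0 0
```

```text
[0.6506 0.0354 0.1214] yawerr -0.0055 0.17254257750652227 toolz [-0.019 -0.001 -1.   ] 29.8
```

View pics/u.png

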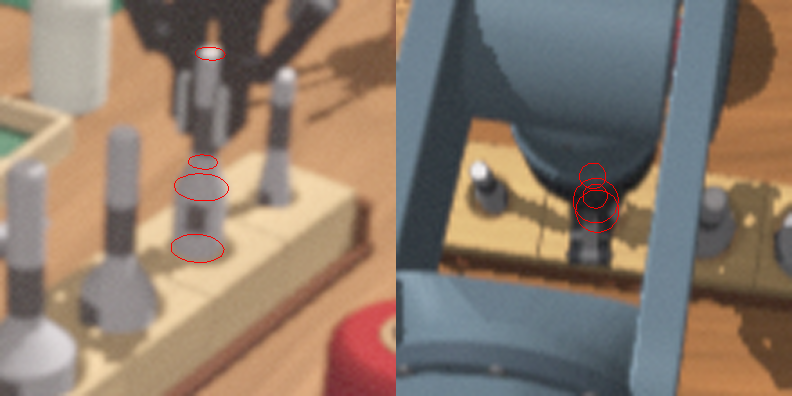

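Aligned. Continue down.

Emit:
drive_tool --deltas '[[[0,0,-0.008],0],[[0,0,-0.008],0],[[0,0,-0.006],0],[[0,0,0],0]]'

```text
time_s: 30.3
eef_pos: [0.6511, 0.0354, 0.0983]
eef_rot: [-0.006, 0.709, 0.705, -0.006]
wrist_force: [-0.3, 0.7, -2.7]
opening: 0.173
```

Emit:
drive_tool --deltas '[[[0,0,-0.003],0],[[0,0,0],0]]'

```text
time_s: 30.5
eef_pos: [0.6509, 0.0354, 0.0947]
eef_rot: [-0.006, 0.709, 0.705, -0.007]
wrist_force: [0.1, 0.3, -3.0]
opening: 0.173
```

Emit:
drive_tool --deltas '[[[0,0,-0.003],0]]'

```text
time_s: 30.6
eef_pos: [0.6515, 0.0353, 0.0925]
eef_rot: [-0.005, 0.709, 0.705, -0.006]
wrist_force: [-4.8, 0.8, 28.6]
opening: 0.174
```

Emit:
drive_tool --deltas '[[[-0.001,0,0],0],[[0,0,0],0],[[0,0,0],0],[[0,0,0],0]]' --gripper 0.6

```text
time_s: 31.0
eef_pos: [0.652, 0.0351, 0.0944]
eef_rot: [-0.004, 0.709, 0.705, -0.005]
wrist_force: [-0.0, 0.7, 0.0]
opening: 0.603
```

Emit:
drive_tool --deltas '[[[0,0,0.02],0],[[0,0,0.03],0],[[0,0,0.04],0],[[0,0,0.04],0],[[-0.02,0,0.02],0],[[-0.04,-0.03,0],0],[[-0.04,-0.03,0],0],[[-0.04,-0.03,0],0],[[-0.04,-0.03,0],0],[[-0.02,-0.02,0],0]]'

```text
time_s: 32.0
eef_pos: [0.4473, -0.1047, 0.2501]
eef_rot: [-0.002, 0.707, 0.708, -0.005]
wrist_force: [0.1, -0.3, 0.4]
opening: 0.602
```

Emit:
drive_tool --deltas '[[[0,0,0],0],[[0,0,0],0],[[0,0,0],0],[[0,0,0],0]]'

```text
time_s: 32.4
eef_pos: [0.4465, -0.1061, 0.2513]
eef_rot: [-0.0, 0.708, 0.706, -0.004]
wrist_force: [0.7, 0.1, -0.3]
opening: 0.599
```

```bash
python3 - <<'E'
from bench import camera,get_obs
from h import *
D=[(.6596,.111,.010,.11,.007),(.6502,.0356,.015,.122,.008),(.6408,-.0398,.02,.134,.009),(.6314,-.1152,.025,.146,.01)]
for n,(x0,y0,w,h,k) in {"scene":(150,110,240,180,3.3),"top":(160,140,250,140,3.2)}.items():
    s=camera(n)
    im=cv2.resize(np.ascontiguousarray(s["frame"][y0:y0+h,x0:x0+w,::-1]),None,fx=k,fy=k,interpolation=cv2.INTER_CUBIC)
    a=np.linspace(0,2*np.pi,40)
    for x,y,r,H,sr in D:
        for hh,rr in((.056,sr),(H,sr)):
            p=proj(s,np.c_[x+rr*np.cos(a),y+rr*np.sin(a),0*a+.02+hh])
            cv2.polylines(im,[((p-[x0,y0]+.5)*k).astype(np.int32)],True,(0,0,255),1)
    cv2.imwrite(f"pics/fin_{n}.png",im)
    if n=="top": print("bottle",at(s,(176,257),.135))
print(get_obs()["eef_pos"],get_obs()["time_s"])
E
```

```text
bottle [0.44348204 0.22653954 0.135     ]
[ 0.44642485 -0.1060496   0.25112993] 32.5
```

View pics/fin_scene.png

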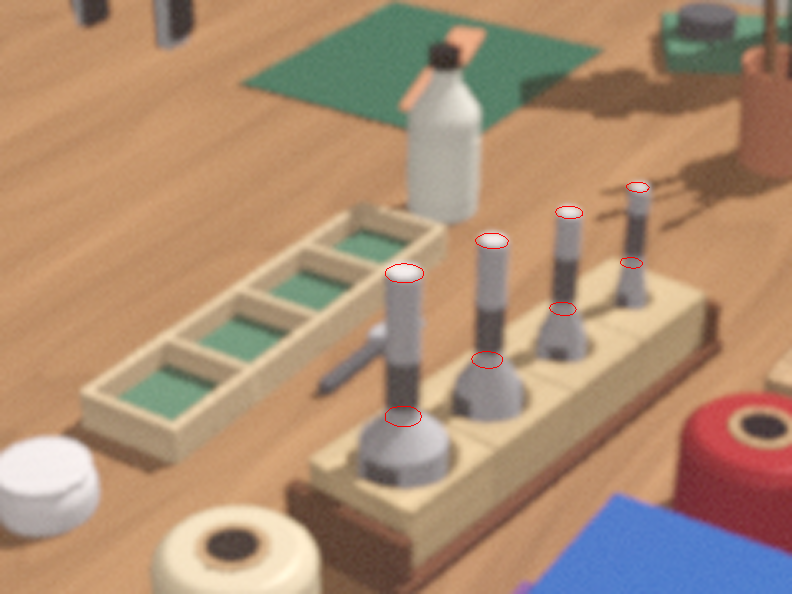

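View pics/fin_top.png

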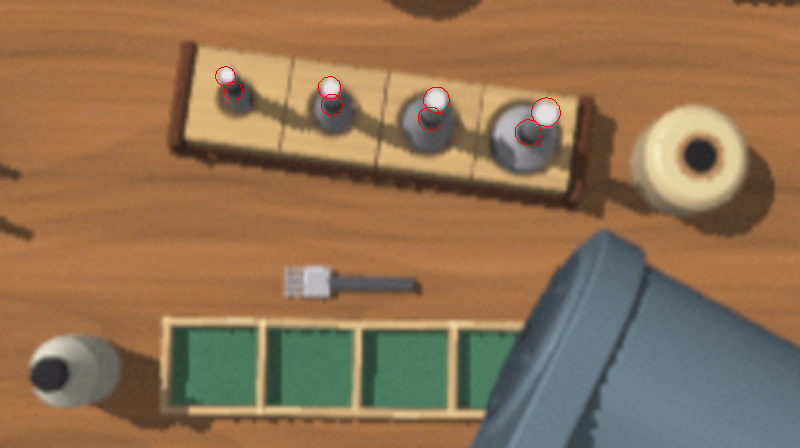

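All four stand seated in their own bores, matching the overlays in both views; bottle and spool are unmoved and the gripper is clear.

```bash
python3 -c "
from bench import hand_in
print(hand_in())"
```

```text
the job is handed in; nothing more can be done
None
```

All four punches are in the storage stand, each in its matching bore: small, medium, large and largest, going left to right. I handed the job in at about 32.5 s of the 99 s allowed.

- **Placing:** I lowered each punch until the wrist force rose to about 23–34 N. Each time that happened within 0.5 mm of the height I had worked out for the bore's bottom. I released each punch only after that.
- **Final pictures:** In both cameras the tops and shanks line up with upright, centred, seated outlines to within about 1–2 mm. No punch looks tilted or still moving.
- **Bystanders:** The dye bottle and thread spool look to be standing where they were. I judged this from the pictures and did not re-measure their positions. Nothing in the pictures touches the robot.
- **Disagreements:** The two cameras differed by up to 3 mm on where the punches stood in the caddy, so I used the average. The arm drifted by a few mm and tilted by up to about 0.04 rad between moves, and I corrected the position offsets before each insertion.

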